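Clamp a plaster mould in the corner of a cam-lever board

ROBOT

A 7-joint arm with a two-finger parallel gripper is mounted at the origin on a cart in front of the work surface, level with it; the furniture and walls round the work are solid. World frame = base frame: x ahead of the robot, y to its left, z up, the work surface at z = 0. Lengths are in m, angles in rad, forces in N, time in s.
With the tool pointing down it reaches from about 0.4 to 0.85 m from the base axis. Payload 4.5 kg.
Tool frame: the origin (TCP) lies midway between the tips of the shut fingers; the grasp point (between the pads) lies r.grip_point_offset behind it (r.grip_point_offset is the distance from the TCP to the grasp point, in m); z points along the fingers, y is the line along which they close (so a half turn about z gives the same grasp; the last joint's range is limited). The gripper opens to 88 mm and grips with 3 to 60 N. Pads are 18 mm wide; open, the fingers measure 123 mm over their backs; the gripper's body (75 mm by 187 mm) begins 45 mm behind the grasp point.
Start: joints at [-1.264, 0.689, -0.195, 1.565, 0.157, 0.902, -0.215], TCP at [0.168, 0.602, 0.239] pointing down, gripper open.
Joint ranges: [-3.01, 3.01], [-0.46, 2.08], [-1.47, 1.51], [0.13, 2.56], [-1, 4.14], [0.04, 2.09], [-2.66, 2.66]. Speed limits (rad/s): [2.57, 2.57, 3.14, 3.14, 3.14, 3.14, 3.14].

INTERFACE

Orientations are given as a unit quaternion [x, y, z, w].
In Python, from plant import r gives the robot as it stands.
- The arm moves only by the shell command python3 -m jog 'ROWS' [FORCE]. ROWS is JSON, a list of rows, each an object of numbers: "wx", "wy", "wz": the turn, a rotation vector about the world's x, y, z as a fraction of full scale; "dx", "dy", "dz": the shift along the world's x, y, z as a fraction of full scale; "hand": the closure, from 0 (fully open) to 1 (shut). In form: [{"wx": .., "wy": .., "wz": .., "dx": .., "dy": .., "dz": .., "hand": ..}, ...]. A call has 1 to 5 rows; each row shifts and turns the commanded pose from where the row before left it; what a row does not reach is not made up. Full scale, the value 1, is 0.25 m for a shift and 2 rad for a turn. A row lasts 1/12 s, in which the tool goes at most 41.7 mm and 7.16 degrees, less where a joint would pass 70% of its speed; a pose out of reach is approached as far as the arm can. A call with a number of a shift or a turn outside -1 to 1 is refused whole. A call with a gripper value outside its range is refused whole. The fingers move at their own pace and stop on an object; FORCE is the grip in N (left out, the last holds). Time passes only in rows, so rows that do not move let the fingers close. It gives the time, the measured TCP pose, the force, the opening and the grip force at its end, in the units of the state.
- r.get_state(): the state, without advancing time (a new reading comes with each control period).
- r.snapshot(name): name is "side" or "top"; returns the picture (400x640x3 uint8, red, green, blue); there is no depth.
- r.camera_info(name): a dict with "mtx" (3x3 intrinsics, pixels), "R" (3x3) and "t" (3): a world point X has camera coordinates R X + t. Camera axes: x right, y down, z forward; pixel columns grow to the right and rows downward; lengths in m; the calibration is good to about 2 mm. A picture is of the moment at which its call begins. camera_info takes no time and is no camera call.
- r.finish_job(): hands the job in; it is judged then, once.
Trained networks look in the newest picture that a camera, given by its name, has taken for a name from the list of things; names that differ only in an ending like _2 or _b are one class to them, and where a whole thing is asked for, a point or a joint stands for the part that bears it (a point fixed in the world has none). Each returns a list of dicts, best first, with "p" (0 to 1); they miss things now and then, are a little off and sometimes report something else, mostly with a low value. They report only what shows in the picture. A call takes as long as a camera call.
- r.search_frame(camera, query): "bbox" ([left, top, right, bottom] in pixels, round what is visible of it).
- r.masks_of(camera, query): "region" (400x640 bool, what is visible of it) and "bbox" ([left, top, right, bottom] in pixels, round what is visible of it).
The state is a dict: "clock": time; "q": joint angles; "qd": joint speeds; "joint_torque": joint torques, N m; "tool_pos": TCP position; "eef_rot": TCP orientation; "contact_force": force on the tool from outside, world axes, zero at the start; "moment": the same for the moment, N m; "opening": opening from 0.0 (shut) to 1.0 (fully open); "finger_force": force on a finger pad.
Only numpy, scipy, OpenCV 4.12 (cv2) and the standard library are available. Lean on these libraries where they do the work, as an engineer would, in place of code of your own. Each camera call takes 0.05 s, during which the arm holds its last target. There are 200 camera calls.

TASK

Get the white two-part plaster mould ready for pouring on the plywood clamping board, only by pushing with the fingers: never grip or lift it, and push gently, because plaster chips. Push it sideways against the long side stop and along that stop to the short rear fence, so that it sits square and touching both in the corner; only then push the black-handled cam lever round towards the front of the board as far as it goes, so that the cam clamps the mould, and let go. Leave the mould standing flat and the other things on the bench where they are.

Things in the scene. Friction and masses are not known exactly. Their poses are not given: they have to be found in the camera images.
- clamp_board: Clamping board fixed to the bench (all sizes here in mm): plywood base 200 (x) x 220 (y) x 15 thick, so its top is 15 above the origin, which lies under its centre on the bench. Its axes turn with it: +x is the rear (away from the robot), -x the front, +y the left. Two brown hardwood strips on it, 34 high above the base's top and 24 thick, make a corner at the left rear.
- side_stop (a point): Middle of the long side stop's inner face, at the base's top (board x = 3, y = 75, z = 15 mm). The face looks to the board's -y and runs along x from -88 to 94. Axes as the board's.
- rear_fence (a point): Middle of the short rear fence's inner face, at the base's top (board x = 70, y = 46.5, z = 15 mm). The face looks to the board's -x and runs along y from 18 to 75. Axes as the board's.
- seat (a point): Point of the board at which the mould's origin lies when the mould touches both side stop and rear fence: board x = 45, y = 43, z = 15 mm; axes as the board's.
- mould: White two-part plaster mould, to be pushed: about 50 (x) x 63 (y) x 45 mm high, about 0.2 kg, origin at the centre of its underside (faces at x = +-25, y = -31 and +32 mm), z up, sides nearly upright; its two halves are one body. It starts on the front part of the board, turned up to 0.35 rad from the board's axes.
- lever_angle (a joint): Angle of the cam lever about its upright pivot, rad: 0 = open, the handle points to the board's -y (right); grows clockwise seen from above up to a stop at 1.62, where the handle points to the board's -x (front), beside the mould. At angle q the handle points along (-sin q, -cos q) in the board's x, y. Starts at 0 to 0.25. It stays where it is left; friction about 1.5 N at the handle.
- cam_lever: Cam lever with a round aluminium cam under it: radius 18 mm, centre 8 off the pivot, 3 to 31 above the base's top. Origin on the pivot axis at the base's top: board x = 44.5, y = -12.8. Open, it leaves 7 between itself and a mould against the side stop; from about 1.1 rad it bears on the seated mould and presses it to the side stop (stiffer). Closed, it bars the way in.
- lever_handle (a point): Point on the axis of the lever's round black handle, 78 mm from the pivot and 34.5 above the base's top (49.5 above the bench); the handle there is about 17 thick. The black handle spans 31 to 97 from the pivot; from the pivot to it runs a steel bar 14 wide and 7 high.
- offcut: Bystander, to be left alone: small tan sawn-off casting sprue, 38x49x25 mm; origin at the centre of its underside.
- pigment_jar: Bystander, to be left alone: pigment jar with a red screw lid, 46 mm across, 55 mm high; origin at the centre of its underside.
- masking_tape: Bystander, to be left alone: roll of yellow masking tape lying flat, 103 mm across, 25 mm high; origin at the centre of its underside.
- sanding_block: Bystander, to be left alone: orange-brown cork sanding block, 60x101x27 mm; origin at the centre of its underside.

How it is judged:
On the way:
1. the mould sits in the corner within 5 mm of both the side stop and the rear fence, square to them within 0.1 rad, while the lever is still open (below 1.0 rad) (x of mould in the frame of clamp_board between 0.04 and 0.05 m and y of mould in the frame of clamp_board between 0.038 and 0.048 m and angle between the x axis of mould and the x axis of clamp_board, either way round below 0.1 rad and value of joint lever_angle below 1 rad), for 0.2 s.
At the end, for the whole second after the job is handed in: The mould stands flat (upright within 0.1 rad, not raised by 4 mm) in the corner, its origin within 3 mm of the seat along each of the board's x and y axes, square within 0.06 rad; the lever is past 1.4 rad and the cam presses on the mould with more than 2 N; all at rest and let go (x of mould in the frame of clamp_board between 0.042 and 0.048 m and y of mould in the frame of clamp_board between 0.04 and 0.046 m and angle between the x axis of mould and the x axis of clamp_board, either way round below 0.06 rad and value of joint lever_angle above 1.4 rad and contact force between cam_lever and mould above 2 N and z of mould in the frame of clamp_board below 0.019 m and angle between mould's own z axis and vertical below 0.1 rad and linear speed of mould below 0.01 m/s); the robot touches nothing.
It fails at once if the mould is lifted more than 8 mm off the board (z of mould in the frame of clamp_board above 0.023 m).
It fails at once if the mould is tipped by more than 0.25 rad (angle between mould's own z axis and vertical above 0.25 rad).
It fails at once if the fingers press or squeeze the plaster with more than 35 N (contact force between the fingers and mould above 35 N).
It fails at once if any of the bystanders is moved by more than 15 mm (distance of any of offcut, pigment_jar, sanding_block, masking_tape from where it was at the start of the episode above 0.015 m).
It also fails if it takes over 62 s, if anything falls off the work surface, if the arm or the gripper's body presses on something with over 40 N, if the wrist force passes 120 N, or if a joint passes its speed limit or range.

## Working session

There is one attempt and no reset: what is moved stays moved. The work goes in short steps, Python scripts to look and compute and a shell command to move; the robot and the scene stay as the last step left them, time stands still between calls to the robot, and variables do not carry over. Pictures are saved under pics/ and viewed, at most 13 in all, crops included, and the job is handed in when it is done.

```bash
ls; mkdir -p pics; python3 - <<'E'
from plant import r
import cv2,numpy as np
print(r.grip_point_offset)
s=r.get_state();print(s['clock'],s['tool_pos'],s['eef_rot'],s['contact_force'],s['opening'])
for c in ('side','top'):
    im=r.snapshot(c);cv2.imwrite(f'pics/{c}0.png',im[:,:,::-1]);i=r.camera_info(c);print(c,i['mtx'].tolist(),(-i['R'].T@i['t']).round(3),i['R'].round(3).tolist())
    for q in('clamp_board','mould','cam_lever','lever_handle','offcut','pigment_jar','masking_tape','sanding_block'):
        d=r.search_frame(c,q);print(q,[(np.round(x['bbox']).tolist(),round(x['p'],2)) for x in d[:2]])
E
```

```text
pics
0.0187
0.0 [0.1682592  0.6012869  0.23792416] [ 1.35913016e-01  9.90720373e-01 -8.89758938e-04 -5.40079495e-05] [-0.37478671 -0.62061071 -0.03506439] 0.9984775412009788
side [[496.2911282967186, 0.0, 310.2466762332645], [0.0, 496.2911282967186, 193.38276324417393], [0.0, 0.0, 1.0]] [ 0.428 -0.766  0.699] [[0.993, -0.119, 0.002], [-0.059, -0.506, -0.86], [0.103, 0.854, -0.51]]
clamp_board [([276.0, 197.0, 379.0, 277.0], 0.78)]
mould [([295.0, 224.0, 319.0, 254.0], 0.72)]
cam_lever [([331.0, 216.0, 354.0, 248.0], 0.54), ([263.0, 151.0, 297.0, 169.0], 0.28)]
lever_handle [([334.0, 216.0, 356.0, 250.0], 0.55)]
offcut [([304.0, 277.0, 327.0, 300.0], 0.92)]
pigment_jar [([328.0, 270.0, 352.0, 303.0], 0.98), ([297.0, 223.0, 318.0, 254.0], 0.64)]
masking_tape [([268.0, 186.0, 304.0, 214.0], 0.76)]
sanding_block [([261.0, 155.0, 294.0, 168.0], 0.62), ([277.0, 198.0, 379.0, 274.0], 0.47)]
top [[485.93972262124163, 0.0, 324.04492834767404], [0.0, 485.93972262124163, 193.25755036636963], [0.0, 0.0, 1.0]] [0.443 0.325 1.246] [[0.029, -0.999, 0.011], [-0.996, -0.03, -0.086], [0.086, -0.009, -0.996]]
clamp_board [([324.0, 145.0, 419.0, 226.0], 0.93)]
mould []
cam_lever [([370.0, 163.0, 409.0, 179.0], 0.93), ([442.0, 178.0, 464.0, 197.0], 0.48)]
lever_handle [([368.0, 161.0, 415.0, 178.0], 0.66)]
offcut [([435.0, 193.0, 455.0, 213.0], 0.66), ([374.0, 190.0, 407.0, 214.0], 0.37)]
pigment_jar [([440.0, 176.0, 463.0, 195.0], 0.59)]
masking_tape [([283.0, 190.0, 325.0, 236.0], 0.6), ([374.0, 188.0, 406.0, 214.0], 0.29)]
sanding_block [([190.0, 195.0, 228.0, 237.0], 0.6)]
```

```bash
python3 - <<'E'
import cv2
a=cv2.imread('pics/top0.png')[130:250,270:470];cv2.imwrite('pics/t0c.png',cv2.resize(a,None,fx=4,fy=4,interpolation=cv2.INTER_CUBIC))
a=cv2.imread('pics/side0.png')[170:310,240:400];cv2.imwrite('pics/s0c.png',cv2.resize(a,None,fx=4,fy=4,interpolation=cv2.INTER_CUBIC))
E
```

```text
(no output)
```

View pics/t0c.png

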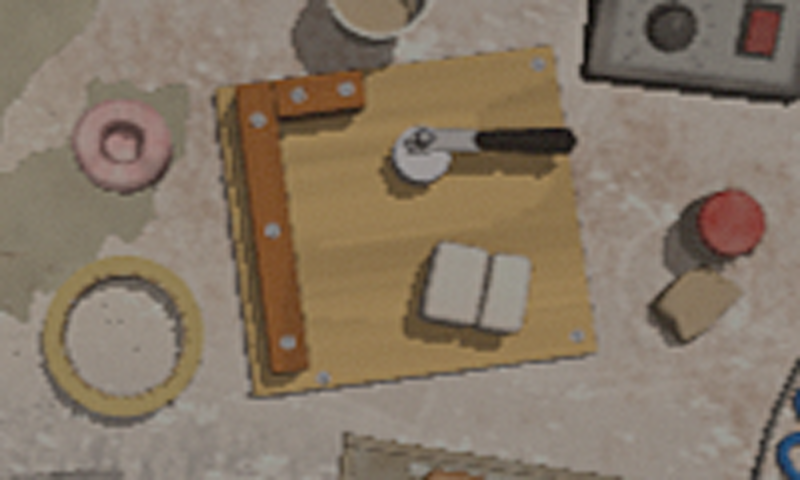

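View pics/s0c.png

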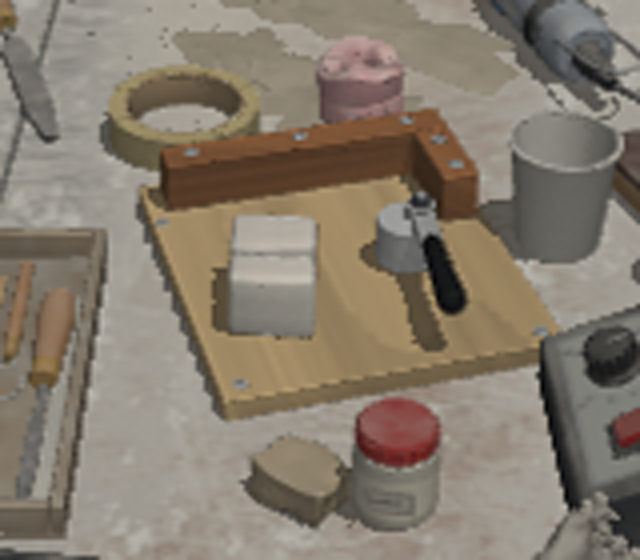

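```bash
cat > h.py <<'E'
import numpy as np
from plant import r
import json
def cam(c):
    i=r.camera_info(c);return np.array(i['mtx']),np.array(i['R']),np.array(i['t'])
def proj(c,X):
    K,R,t=cam(c);p=(np.atleast_2d(X)@R.T+t)@K.T;return p[:,:2]/p[:,2:]
def unproj(c,px,z):
    K,R,t=cam(c);d=(np.c_[np.atleast_2d(px),np.ones(len(np.atleast_2d(px)))]@np.linalg.inv(K).T)@R;C=-R.T@t
    return C+d*((z-C[2])/d[:,2])[:,None]
def T(p,X):
    c,s=np.cos(p[2]),np.sin(p[2]);X=np.atleast_2d(X)
    return np.c_[p[0]+c*X[:,0]-s*X[:,1],p[1]+s*X[:,0]+c*X[:,1],X[:,2]]
def inv(p,X):
    c,s=np.cos(p[2]),np.sin(p[2]);X=np.atleast_2d(X)[:,:2]-p[:2]
    return np.c_[c*X[:,0]+s*X[:,1],-s*X[:,0]+c*X[:,1]]
E
cat > fit.py <<'E'
from h import *
from scipy.optimize import least_squares
tp=lambda a:np.array(a,float)/4+[270,130]-.375
sd=lambda a:np.array(a,float)/4+[240,170]-.375
bt=[((.1,.11,.015),(216,88)),((.1,-.11,.015),(550,46)),((-.1,-.11,.015),(594,352)),((-.1,.11,.015),(252,396)),
((.094,.099,.049),(237,85)),((.094,.018,.049),(361,70)),((.07,.018,.049),(363,105)),((-.088,.075,.049),(306,368)),((-.088,.099,.049),(272,375)),((.07,.075,.049),(277,117))]
bs=[((-.1,.11,.015),(142,188)),((-.1,-.11,.015),(225,403)),((.1,-.11,.015),(560,332)),((-.088,.075,.015),(165,205))]
mt=[((.025,.032,.06),(438,242)),((.025,-.031,.06),(530,256)),((-.025,-.031,.06),(521,332)),((-.025,.032,.06),(422,318))]
ms=[((-.025,-.031,.015),(230,330)),((.025,-.031,.015),(313,336)),((-.025,.032,.06),(236,215)),((.025,.032,.06),(316,218))]
def go(t,s,p0):
    f=lambda p:np.r_[(proj('top',T(p,[a for a,_ in t]))-tp([b for _,b in t])).ravel(),(proj('side',T(p,[a for a,_ in s]))-sd([b for _,b in s])).ravel()]
    o=least_squares(f,p0,loss='soft_l1');print(o.x.round(4));print(f(o.x).reshape(-1,2).round(1).tolist());return o.x
b=go(bt,bs,[.44,.2,.1]);m=go(mt,ms,[.4,.2,-.1])
print('mould in board',inv(b,m[:2]),m[2]-b[2])
h=inv(b,unproj('top',tp([(575,139),(480,140)]),.0645));print('handle pts board',h)
print('lever q',np.arctan2(-(h[0,0]-.0445),-(h[0,1]+.0128)))
json.dump(b.tolist(),open('b.json','w'))
for n,x in dict(seat=(.045,.043,0),pivot=(.0445,-.0128,0)).items():print(n,T(b,x))
print('cup',unproj('top',tp([(330,5),(425,5),(380,38)]),.09),unproj('side',tp([(0,0)])*0+sd([(512,120),(622,140),(550,260)]),0))
E
python3 fit.py
```

```text
[0.5757 0.1955 0.1575]
[[-0.6, -0.5], [0.7, -0.7], [0.9, 0.0], [0.5, 0.1], [-1.0, -0.3], [0.1, -0.6], [0.9, 0.1], [0.9, 0.3], [-0.3, -0.2], [-0.2, -0.1], [-2.5, -2.5], [-1.8, -2.6], [0.7, -0.2], [-0.5, -0.0]]
[ 0.5318  0.1522 -0.151 ]
[[-0.2, -1.8], [2.1, -0.7], [1.0, 0.3], [0.4, -0.8], [-1.5, 0.1], [-0.1, -0.9], [-1.7, -3.3], [-0.1, -3.7]]
mould in board [[-0.05009921 -0.03592435]] -0.3085619543530981
handle pts board [[ 0.03084775 -0.10458098]
 [ 0.03760515 -0.04648901]]
lever q 0.14766538005133306
seat [[0.61338276 0.24505627 0.        ]]
pivot [[0.62164368 0.18986889 0.        ]]
cup [[0.69570939 0.25134242 0.09      ]
 [0.69754521 0.19392077 0.09      ]
 [0.67647576 0.22067801 0.09      ]] [[0.71929157 0.35386147 0.        ]
 [0.78645157 0.32032754 0.        ]
 [0.70674361 0.19137679 0.        ]]
```

```bash
cat > to.py <<'E'
import sys
from h import *
b=np.array(json.load(open('b.json')))
s=r.get_state();p=np.array(s['tool_pos']);from scipy.spatial.transform import Rotation as Ro
y=Ro.from_quat(s['eef_rot']).as_matrix()[:,1];yb=np.array([-np.sin(b[2]),np.cos(b[2])])
e=(np.arctan2(yb[1],yb[0])-np.arctan2(y[1],y[0])+np.pi/2)%np.pi-np.pi/2
print('t',round(s['clock'],2),'tcp',p.round(4),'board',(inv(b,p[:2])[0]*1e3).round(1),'yawerr',round(e,3),'F',np.round(s['contact_force'],1),'open',round(s['opening'],2))
for a in sys.argv[1:]:
    x=[float(v)/1e3 for v in a.split(',')];t=T(b,[x[0],x[1],x[2]])[0];print(a,t.round(4),'rows total d',((t-p)/.25).round(3),'wz',round(e/2,3));p=t
E
python3 to.py -48,-100,120 -48,-100,28 -48,-6,28
```

```text
t 0.9 tcp [0.1684 0.6019 0.2387] board [-338.5  465.2] yawerr 0.43 F [-0.4 -0.9  0.3] open 1.0
-48,-100,120 [0.544  0.0892 0.12  ] rows total d [ 1.502 -2.051 -0.475] wz 0.215
-48,-100,28 [0.544  0.0892 0.028 ] rows total d [ 0.     0.    -0.368] wz 0.215
-48,-6,28 [0.5292 0.1821 0.028 ] rows total d [-0.059  0.371  0.   ] wz 0.215
```

```bash
python3 -c "
from fit import *
for n,p,z in(('jar',(732,222),.055),('off',(700,300),.025),('offl',(652,315),.025)):print(n,inv(b,unproj('top',tp([p]),z)))
"|tail -3
```

```text
jar [[-0.03146224 -0.19562267]]
off [[-0.0758153  -0.17677183]]
offl [[-0.08132923 -0.14526048]]
```

```bash
for i in 1 2; do python3 -m jog '[{"dx":0.075,"dy":-0.1025,"dz":-0.01,"wz":0.022,"hand":1},{"dx":0.075,"dy":-0.1025,"dz":-0.01,"wz":0.022,"hand":1},{"dx":0.075,"dy":-0.1025,"dz":-0.01,"wz":0.022,"hand":1},{"dx":0.075,"dy":-0.1025,"dz":-0.01,"wz":0.022,"hand":1},{"dx":0.075,"dy":-0.1025,"dz":-0.01,"wz":0.022,"hand":1}]' 5; done; python3 to.py -48,-100,120
```

```text
t 0.9 tcp [0.1684 0.6019 0.2387] board [-338.5  465.2] yawerr 0.43 F [-0.4 -0.9  0.3] open 1.0
-48,-100,120 [0.544  0.0892 0.12  ] rows total d [ 1.502 -2.051 -0.475] wz 0.215invalid input
invalid input
```

```bash
for i in 1 2; do python3 -m jog '[{"wx":0,"wy":0,"wz":0.022,"dx":0.075,"dy":-0.1025,"dz":-0.01,"hand":1},{"wx":0,"wy":0,"wz":0.022,"dx":0.075,"dy":-0.1025,"dz":-0.01,"hand":1},{"wx":0,"wy":0,"wz":0.022,"dx":0.075,"dy":-0.1025,"dz":-0.01,"hand":1},{"wx":0,"wy":0,"wz":0.022,"dx":0.075,"dy":-0.1025,"dz":-0.01,"hand":1},{"wx":0,"wy":0,"wz":0.022,"dx":0.075,"dy":-0.1025,"dz":-0.01,"hand":1}]' 5; done; python3 to.py -48,-100,120
```

```text
clock: 1.32
tool_pos: [0.2628, 0.4726, 0.2263]
eef_rot: [0.025, 1.0, 0.0, 0.0]
contact_force: [1.3, 0.6, 0.1]
opening: 0.648
finger_force: 0.0
clock: 1.73
tool_pos: [0.3567, 0.3445, 0.2138]
eef_rot: [-0.085, 0.996, 0.0, 0.0]
contact_force: [-0.4, 0.4, 0.8]
opening: 0.265
finger_force: 0.0
t 1.73 tcp [0.3567 0.3445 0.2138] board [-192.9  181.5] yawerr -0.012 F [-0.4  0.4  0.8] open 0.27
-48,-100,120 [0.544  0.0892 0.12  ] rows total d [ 0.749 -1.021 -0.375] wz -0.006
```

```bash
python3 -m jog '[{"wx":0,"wy":0,"wz":-0.006,"dx":0.075,"dy":-0.102,"dz":-0.03,"hand":1},{"wx":0,"wy":0,"wz":0,"dx":0.075,"dy":-0.102,"dz":-0.03,"hand":1},{"wx":0,"wy":0,"wz":0,"dx":0.075,"dy":-0.102,"dz":-0.03,"hand":1},{"wx":0,"wy":0,"wz":0,"dx":0.075,"dy":-0.102,"dz":-0.03,"hand":1},{"wx":0,"wy":0,"wz":0,"dx":0.075,"dy":-0.102,"dz":-0.03,"hand":1}]' >/dev/null;  python3 -m jog '[{"wx":0,"wy":0,"wz":0,"dx":0.075,"dy":-0.102,"dz":-0.03,"hand":1},{"wx":0,"wy":0,"wz":0,"dx":0.075,"dy":-0.102,"dz":-0.03,"hand":1},{"wx":0,"wy":0,"wz":0,"dx":0.075,"dy":-0.102,"dz":-0.03,"hand":1},{"wx":0,"wy":0,"wz":0,"dx":0.075,"dy":-0.102,"dz":-0.045,"hand":1},{"wx":0,"wy":0,"wz":0,"dx":0.075,"dy":-0.102,"dz":-0.045,"hand":1}]' >/dev/null
python3 -m jog '[{"wx":0,"wy":0,"wz":0,"dx":0,"dy":0,"dz":-0.1,"hand":1},{"wx":0,"wy":0,"wz":0,"dx":0,"dy":0,"dz":-0.1,"hand":1},{"wx":0,"wy":0,"wz":0,"dx":0,"dy":0,"dz":-0.05,"hand":1}]'; python3 to.py -48,-100,28; python3 - <<'E'
from plant import r
import cv2
a=r.snapshot('top')[120:240,290:450,::-1];b=r.snapshot('side')[160:300,240:400,::-1]
import numpy as np
z=lambda i:cv2.resize(i,(400,int(400*i.shape[0]/i.shape[1])),interpolation=cv2.INTER_CUBIC)
a,b=z(a),z(b);h=max(len(a),len(b));f=lambda i:np.vstack([i,np.zeros((h-len(i),400,3),np.uint8)])
cv2.imwrite('pics/1.png',np.hstack([f(a),f(b)]))
E
```

```text
clock: 2.82
tool_pos: [0.5429, 0.0894, 0.0665]
eef_rot: [-0.077, 0.997, -0.0, -0.001]
contact_force: [-0.6, -0.2, 0.1]
opening: 0.002
finger_force: 0.0
t 2.82 tcp [0.5429 0.0894 0.0665] board [-49.  -99.7] yawerr 0.004 F [-0.6 -0.2  0.1] open 0.0
-48,-100,28 [0.544  0.0892 0.028 ] rows total d [ 0.004 -0.001 -0.154] wz 0.002
```

View pics/1.png

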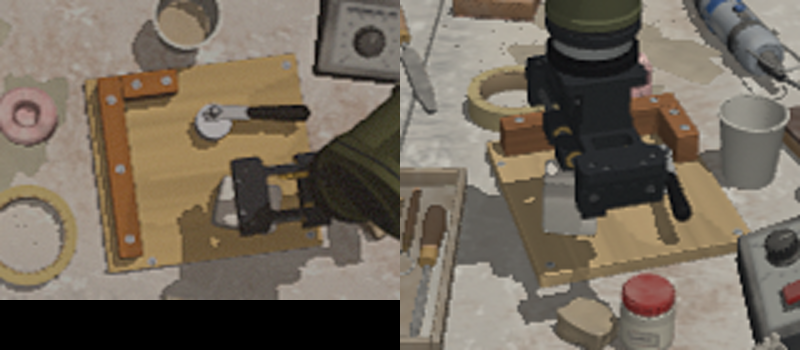

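```bash
python3 -m jog '[{"wx":0,"wy":0,"wz":0.001,"dx":0.004,"dy":-0.005,"dz":-0.04,"hand":1},{"wx":0,"wy":0,"wz":0,"dx":0,"dy":0,"dz":-0.04,"hand":1},{"wx":0,"wy":0,"wz":0,"dx":0,"dy":0,"dz":-0.04,"hand":1},{"wx":0,"wy":0,"wz":0,"dx":0,"dy":0,"dz":-0.03,"hand":1}]'; python3 to.py -48,-101,28 -48,-80,28 -48,-6,28
```

```text
clock: 3.25
tool_pos: [0.5445, 0.0895, 0.0306]
eef_rot: [-0.079, 0.997, 0.0, 0.0]
contact_force: [0.1, 0.4, 0.4]
opening: 0.007
finger_force: 0.0
t 3.25 tcp [0.5445 0.0895 0.0306] board [-47.5 -99.8] yawerr 0.0 F [0.1 0.4 0.4] open 0.01
-48,-101,28 [0.5441 0.0882 0.028 ] rows total d [-0.001 -0.005 -0.01 ] wz 0.0
-48,-80,28 [0.5408 0.109  0.028 ] rows total d [-0.013  0.083  0.   ] wz 0.0
-48,-6,28 [0.5292 0.1821 0.028 ] rows total d [-0.046  0.292  0.   ] wz 0.0
```

```bash
for i in 1 2; do python3 -m jog '[{"wx":0,"wy":0,"wz":0,"dx":-0.0031,"dy":0.0198,"dz":0,"hand":1},{"wx":0,"wy":0,"wz":0,"dx":-0.0031,"dy":0.0198,"dz":0,"hand":1},{"wx":0,"wy":0,"wz":0,"dx":-0.0031,"dy":0.0198,"dz":0,"hand":1},{"wx":0,"wy":0,"wz":0,"dx":-0.0031,"dy":0.0198,"dz":0,"hand":1},{"wx":0,"wy":0,"wz":0,"dx":-0.0031,"dy":0.0198,"dz":0,"hand":1}]' | grep force; python3 to.py; done;  python3 - <<'E'
from plant import r
import cv2
a=r.snapshot('top')[120:240,290:450,::-1];b=r.snapshot('side')[160:300,240:400,::-1]
import numpy as np
z=lambda i:cv2.resize(i,(400,int(400*i.shape[0]/i.shape[1])),interpolation=cv2.INTER_CUBIC)
a,b=z(a),z(b);h=max(len(a),len(b));f=lambda i:np.vstack([i,np.zeros((h-len(i),400,3),np.uint8)])
cv2.imwrite('pics/2.png',np.hstack([f(a),f(b)]))
E
```

```text
contact_force: [0.3, -0.9, -0.9]
finger_force: 0.3
t 3.67 tcp [0.5407 0.1149 0.0317] board [-47.2 -74.1] yawerr -0.0 F [ 0.3 -0.9 -0.9] open 0.0
contact_force: [0.5, -1.9, 1.0]
finger_force: 1.2
t 4.08 tcp [0.5368 0.1389 0.0314] board [-47.3 -49.8] yawerr 0.001 F [ 0.5 -1.9  1. ] open 0.0
```

View pics/2.png

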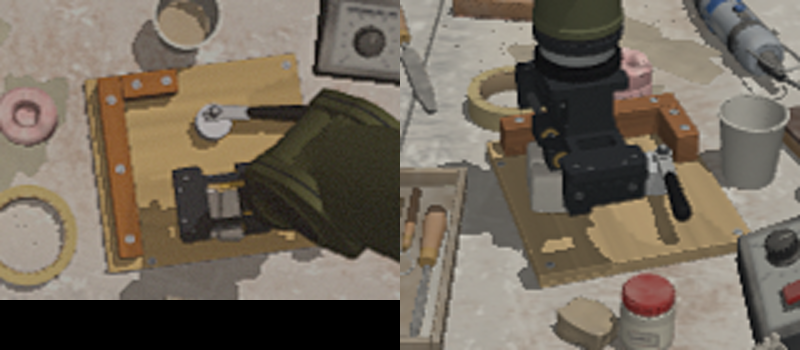

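```bash
python3 -m jog '[{"wx":0,"wy":0,"wz":0,"dx":-0.0031,"dy":0.0198,"dz":0,"hand":1},{"wx":0,"wy":0,"wz":0,"dx":-0.0031,"dy":0.0198,"dz":0,"hand":1},{"wx":0,"wy":0,"wz":0,"dx":-0.0031,"dy":0.0198,"dz":0,"hand":1},{"wx":0,"wy":0,"wz":0,"dx":-0.0031,"dy":0.0198,"dz":0,"hand":1},{"wx":0,"wy":0,"wz":0,"dx":-0.0031,"dy":0.0198,"dz":0,"hand":1}]' >/dev/null; python3 to.py; for i in 1 2; do python3 -m jog '[{"wx":0,"wy":0,"wz":0,"dx":-0.0012,"dy":0.008,"dz":0,"hand":1},{"wx":0,"wy":0,"wz":0,"dx":-0.0012,"dy":0.008,"dz":0,"hand":1},{"wx":0,"wy":0,"wz":0,"dx":-0.0012,"dy":0.008,"dz":0,"hand":1}]'  >/dev/null; python3 to.py; done
```

```text
t 4.6 tcp [0.5326 0.1642 0.0312] board [-47.4 -24.2] yawerr 0.0 F [ 0.2 -1.2  1.7] open 0.01
t 4.85 tcp [0.5317 0.1694 0.0313] board [-47.5 -18.9] yawerr 0.0 F [ 0.7 -2.2  2.3] open 0.0
t 5.1 tcp [0.5309 0.1755 0.0312] board [-47.4 -12.7] yawerr 0.001 F [ 0.8 -2.1  2.3] open 0.01
```

```bash
for i in 1 2 3; do python3 -m jog '[{"wx":0,"wy":0,"wz":0,"dx":-0.001,"dy":0.006,"dz":0,"hand":1},{"wx":0,"wy":0,"wz":0,"dx":-0.001,"dy":0.006,"dz":0,"hand":1}]'  >/dev/null; python3 to.py; done
```

```text
t 5.27 tcp [0.5304 0.1788 0.0313] board [-47.3  -9.4] yawerr 0.0 F [ 0.4 -1.8  2.2] open 0.0
t 5.43 tcp [0.53   0.1818 0.0313] board [-47.3  -6.4] yawerr 0.0 F [ 0.1 -1.8  3.2] open 0.01
t 5.6 tcp [0.5296 0.184  0.0312] board [-47.3  -4.1] yawerr 0.001 F [ 1.7 -5.5  3. ] open 0.01
```

```bash
for i in 1 2 3 4; do python3 -m jog '[{"wx":0,"wy":0,"wz":0,"dx":-0.0005,"dy":0.003,"dz":0,"hand":1}]'  >/dev/null; python3 to.py; done;  python3 - <<'E'
from plant import r
import cv2
a=r.snapshot('top')[120:240,290:450,::-1];b=r.snapshot('side')[160:300,240:400,::-1]
import numpy as np
z=lambda i:cv2.resize(i,(400,int(400*i.shape[0]/i.shape[1])),interpolation=cv2.INTER_CUBIC)
a,b=z(a),z(b);h=max(len(a),len(b));f=lambda i:np.vstack([i,np.zeros((h-len(i),400,3),np.uint8)])
cv2.imwrite('pics/3.png',np.hstack([f(a),f(b)]))
E
```

```text
t 5.68 tcp [0.5296 0.184  0.0313] board [-47.3  -4.1] yawerr 0.001 F [ 2.  -5.8  2.8] open 0.01
t 5.77 tcp [0.5296 0.1841 0.0313] board [-47.3  -4.1] yawerr 0.002 F [ 1.8 -7.3  2.9] open 0.01
t 5.85 tcp [0.5297 0.1842 0.0313] board [-47.2  -4. ] yawerr 0.002 F [ 2.  -7.8  3.7] open 0.0
t 5.93 tcp [0.5297 0.1842 0.0313] board [-47.2  -4. ] yawerr 0.003 F [ 2.8 -8.6  4.7] open 0.0
```

View pics/3.png

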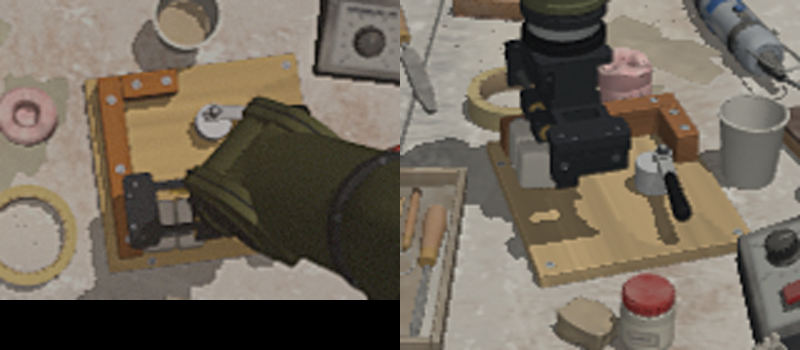

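```bash
python3 - <<'E'
from h import *
b=np.array(json.load(open('b.json')))
print(inv(b,unproj('side',[[285.2,234.4]],.015))*1e3)
E
python3 -m jog '[{"wx":0,"wy":0,"wz":0,"dx":0.0063,"dy":-0.04,"dz":0,"hand":1},{"wx":0,"wy":0,"wz":0,"dx":0.0063,"dy":-0.04,"dz":0,"hand":1},{"wx":0,"wy":0,"wz":0,"dx":0.0063,"dy":-0.04,"dz":0,"hand":1}]' >/dev/null; python3 to.py -108,-34,31 -108,47,31
```

```text
[[-89.89870969  15.77216311]]
t 6.28 tcp [0.5335 0.1578 0.0311] board [-47.6 -30.6] yawerr -0.001 F [-0.3 -0.6 -0.2] open 0.01
-108,-34,31 [0.4744 0.145  0.031 ] rows total d [-0.236 -0.051 -0.   ] wz -0.0
-108,47,31 [0.4617 0.225  0.031 ] rows total d [-0.051  0.32   0.   ] wz -0.0
```

```bash
python3 -m jog '[{"wx":0,"wy":0,"wz":0,"dx":-0.098,"dy":-0.0155,"dz":0,"hand":1},{"wx":0,"wy":0,"wz":0,"dx":-0.098,"dy":-0.0155,"dz":0,"hand":1},{"wx":0,"wy":0,"wz":0,"dx":-0.098,"dy":-0.0155,"dz":0,"hand":1}]' >/dev/null;python3 to.py;  python3 -m jog '[{"wx":0,"wy":0,"wz":0,"dx":-0.0126,"dy":0.079,"dz":0,"hand":1},{"wx":0,"wy":0,"wz":0,"dx":-0.0126,"dy":0.079,"dz":0,"hand":1},{"wx":0,"wy":0,"wz":0,"dx":-0.0126,"dy":0.079,"dz":0,"hand":1},{"wx":0,"wy":0,"wz":0,"dx":-0.0126,"dy":0.079,"dz":0,"hand":1}]' >/dev/null; python3 to.py -100,46,28 10,46,28;python3 - <<'E'
from plant import r
import cv2
a=r.snapshot('top')[120:240,290:450,::-1];b=r.snapshot('side')[160:300,240:400,::-1]
import numpy as np
z=lambda i:cv2.resize(i,(400,int(400*i.shape[0]/i.shape[1])),interpolation=cv2.INTER_CUBIC)
a,b=z(a),z(b);h=max(len(a),len(b));f=lambda i:np.vstack([i,np.zeros((h-len(i),400,3),np.uint8)])
cv2.imwrite('pics/4.png',np.hstack([f(a),f(b)]))
E
```

```text
t 6.53 tcp [0.4596 0.1455 0.0313] board [-122.5  -31.2] yawerr 0.002 F [-0.4 -0.5 -0.5] open 0.01
t 6.87 tcp [0.4472 0.2258 0.0312] board [-122.1   50. ] yawerr 0.001 F [0.3 1.  0.9] open 0.01
-100,46,28 [0.4697 0.2253 0.028 ] rows total d [ 0.09  -0.002 -0.013] wz 0.0
10,46,28 [0.5783 0.2425 0.028 ] rows total d [0.435 0.069 0.   ] wz 0.0
```

View pics/4.png

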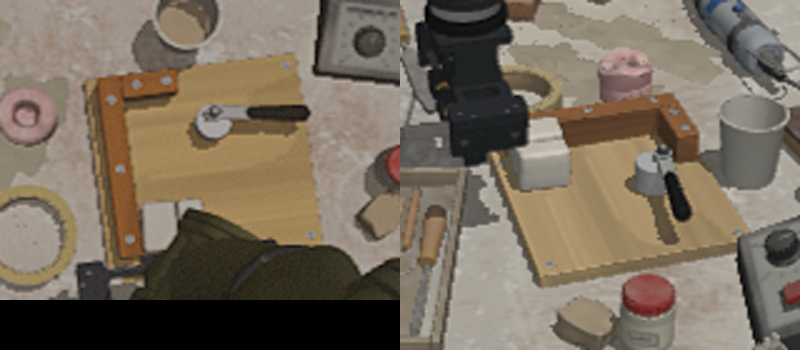

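```bash
python3 -m jog '[{"wx":0,"wy":0,"wz":0,"dx":0.026,"dy":-0.012,"dz":0,"hand":1},{"wx":0,"wy":0,"wz":0,"dx":0.0198,"dy":0.0031,"dz":0,"hand":1},{"wx":0,"wy":0,"wz":0,"dx":0.0198,"dy":0.0031,"dz":0,"hand":1},{"wx":0,"wy":0,"wz":0,"dx":0.0198,"dy":0.0031,"dz":0,"hand":1}]' >/dev/null;python3 to.py; for i in 1 2 3; do python3 -m jog '[{"wx":0,"wy":0,"wz":0,"dx":0.0198,"dy":0.0031,"dz":0,"hand":1},{"wx":0,"wy":0,"wz":0,"dx":0.0198,"dy":0.0031,"dz":0,"hand":1},{"wx":0,"wy":0,"wz":0,"dx":0.0198,"dy":0.0031,"dz":0,"hand":1},{"wx":0,"wy":0,"wz":0,"dx":0.0198,"dy":0.0031,"dz":0,"hand":1},{"wx":0,"wy":0,"wz":0,"dx":0.0198,"dy":0.0031,"dz":0,"hand":1}]' >/dev/null;python3 to.py; done
```

```text
t 7.3 tcp [0.4702 0.2227 0.0312] board [-100.    43.4] yawerr 0.003 F [ 0.3 -0.3  0.1] open 0.01
t 7.72 tcp [0.4936 0.2277 0.0311] board [-76.   44.6] yawerr 0.001 F [-1.7 -0.4  0.7] open 0.01
t 8.13 tcp [0.519  0.2321 0.0312] board [-50.3  45. ] yawerr 0.0 F [-1.1 -1.1 -0.9] open 0.0
t 8.55 tcp [0.5437 0.236  0.0312] board [-25.3  45. ] yawerr 0.0 F [-0.8 -0.7  0.2] open 0.01
```

```bash
python3 - <<'E'
from plant import r
import cv2
a=r.snapshot('top')[120:240,290:450,::-1];b=r.snapshot('side')[160:300,240:400,::-1]
import numpy as np
z=lambda i:cv2.resize(i,(400,int(400*i.shape[0]/i.shape[1])),interpolation=cv2.INTER_CUBIC)
a,b=z(a),z(b);h=max(len(a),len(b));f=lambda i:np.vstack([i,np.zeros((h-len(i),400,3),np.uint8)])
cv2.imwrite('pics/5.png',np.hstack([f(a),f(b)]))
E
```

```text
(no output)
```

View pics/5.png

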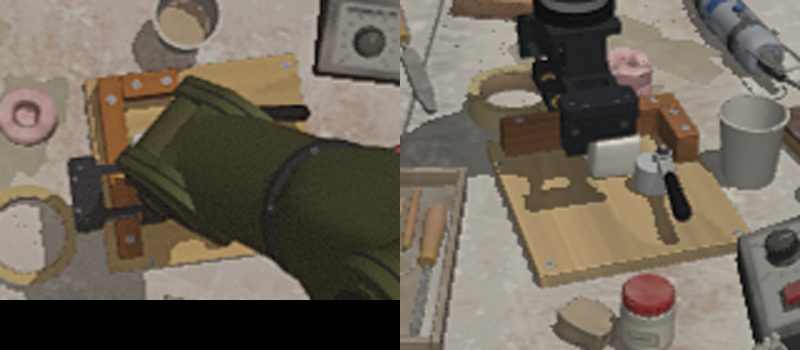

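```bash
python3 -m jog '[{"wx":0,"wy":0,"wz":0,"dx":0.0198,"dy":0.0031,"dz":0,"hand":1},{"wx":0,"wy":0,"wz":0,"dx":0.0198,"dy":0.0031,"dz":0,"hand":1},{"wx":0,"wy":0,"wz":0,"dx":0.0198,"dy":0.0031,"dz":0,"hand":1},{"wx":0,"wy":0,"wz":0,"dx":0.0198,"dy":0.0031,"dz":0,"hand":1},{"wx":0,"wy":0,"wz":0,"dx":0.0119,"dy":0.0019,"dz":0,"hand":1}]' >/dev/null;python3 to.py; for i in 1 2 3 4; do python3 -m jog '[{"wx":0,"wy":0,"wz":0,"dx":0.006,"dy":0.001,"dz":0,"hand":1},{"wx":0,"wy":0,"wz":0,"dx":0.006,"dy":0.001,"dz":0,"hand":1}]' >/dev/null;python3 to.py; done
```

```text
t 9.07 tcp [0.5669 0.2399 0.0314] board [-1.7 45.2] yawerr 0.001 F [-1.5  0.3  2.1] open 0.0
t 9.23 tcp [0.569  0.2401 0.0312] board [ 0.4 45.1] yawerr 0.0 F [-2.1 -0.5  1.4] open 0.01
t 9.4 tcp [0.5718 0.2406 0.0312] board [ 3.2 45.1] yawerr 0.0 F [-1.5  0.1  1.7] open 0.01
t 9.57 tcp [0.575  0.2411 0.0312] board [ 6.5 45.1] yawerr 0.0 F [-2.2 -0.4  2.6] open 0.01
t 9.73 tcp [0.5781 0.2415 0.0312] board [ 9.6 45.1] yawerr 0.0 F [-2.1  0.2  1.2] open 0.01
```

```bash
for i in 1 2 3 4 5 6; do python3 -m jog '[{"wx":0,"wy":0,"wz":0,"dx":0.004,"dy":0.0006,"dz":0,"hand":1}]' >/dev/null;python3 to.py; done
```

```text
t 9.82 tcp [0.5792 0.2417 0.0312] board [10.7 45.1] yawerr 0.0 F [-1.6 -0.3  1.6] open 0.01
t 9.9 tcp [0.5801 0.2419 0.0312] board [11.6 45.1] yawerr 0.0 F [-1.8  0.1  0.7] open 0.0
t 9.98 tcp [0.5804 0.2418 0.0311] board [11.9 45. ] yawerr 0.0 F [-4.8 -0.8  4.1] open 0.01
t 10.07 tcp [0.5805 0.2418 0.0311] board [12.  44.9] yawerr 0.0 F [-5.9 -1.4  5.4] open 0.0
t 10.15 tcp [0.5806 0.2418 0.0311] board [12.1 44.9] yawerr -0.0 F [-9.  -1.7  7.4] open 0.01
t 10.23 tcp [0.5806 0.2418 0.031 ] board [12.1 44.9] yawerr -0.0 F [-10.6  -1.7   9.5] open -0.0
```

```bash
python3 -m jog '[{"wx":0,"wy":0,"wz":0,"dx":-0.04,"dy":-0.0063,"dz":0,"hand":1},{"wx":0,"wy":0,"wz":0,"dx":-0.06,"dy":-0.009,"dz":0.06,"hand":1},{"wx":0,"wy":0,"wz":0,"dx":-0.08,"dy":-0.012,"dz":0.1,"hand":1},{"wx":0,"wy":0,"wz":0,"dx":-0.08,"dy":-0.012,"dz":0.1,"hand":1},{"wx":0,"wy":0,"wz":0,"dx":-0.1,"dy":-0.1,"dz":0.05,"hand":1}]' >/dev/null; python3 -m jog '[{"wx":0,"wy":0,"wz":0,"dx":-0.1,"dy":-0.12,"dz":0,"hand":1},{"wx":0,"wy":0,"wz":0,"dx":-0.1,"dy":-0.12,"dz":0,"hand":1},{"wx":0,"wy":0,"wz":0,"dx":-0.05,"dy":-0.13,"dz":0,"hand":1},{"wx":0,"wy":0,"wz":0,"dx":0,"dy":-0.14,"dz":0,"hand":1}]' >/dev/null;python3 to.py
python3 - <<'E'
from h import *
import cv2
b=np.array(json.load(open('b.json')))
a=r.snapshot('top')[:,:,::-1];s=r.snapshot('side')[:,:,::-1]
cv2.imwrite('pics/6t.png',a);cv2.imwrite('pics/6s.png',s)
z=lambda i:cv2.resize(i,(400,int(400*i.shape[0]/i.shape[1])),interpolation=cv2.INTER_CUBIC)
A,S=z(a[120:240,310:430]),z(s[150:250,280:380])
cv2.imwrite('pics/6.png',np.hstack([A,S]))
tp=lambda a:np.array(a,float)/4+[270,130]-.375
sd=lambda a:np.array(a,float)/4+[240,170]-.375
for n,p,q in(('cup',(378,-5),(567,138)),('box',(583,78),(545,345))):
    P=[]
    for c in('top','side'):
        K,R,t=cam(c);P.append(K@np.c_[R,t])
    X=cv2.triangulatePoints(P[0],P[1],tp(p),sd(q));X=(X[:3]/X[3]).T;print(n,X,inv(b,X))
E
```

```text
t 10.98 tcp [0.429  0.0799 0.1093] board [-163.   -91.1] yawerr -0.004 F [0.8 0.2 0.2] open 0.01
cup [[0.71353338 0.21966924 0.06782437]] [[0.1399272  0.00221427]]
box [[0.67277336 0.08349472 0.02076916]] [[ 0.0783069  -0.12587874]]
```

View pics/6.png

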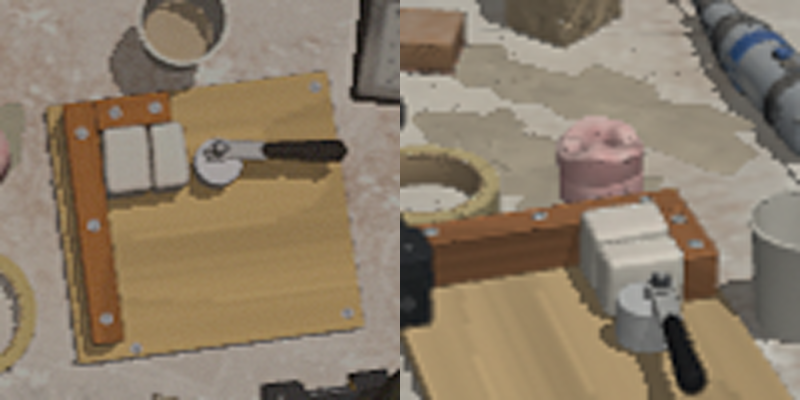

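```bash
python3 - <<'E'
from fit import *
c=lambda a:(np.array(a,float)+.5)/10*3-.5+[310,120]
t=c([(103,130),(180,123),(187,188),(110,196)]);M=np.array([(.025,.032,.06),(.025,-.031,.06),(-.025,-.031,.06),(-.025,.032,.06)])
o=least_squares(lambda p:(proj('top',T(p,M))-t).ravel(),[.61,.24,.15]).x
print('MOULD',inv(b,o[:2])*1e3,o[2]-b[2]);h=inv(b,unproj('top',c([(345,150),(265,149)]),.0645))*1e3;print(h,np.arctan2(44.5-h[:,0],-12.8-h[:,1]))
E
python3 to.py 64,-93,125 64,-93,36
```

```text
[0.5757 0.1955 0.1575]
[[-0.6, -0.5], [0.7, -0.7], [0.9, 0.0], [0.5, 0.1], [-1.0, -0.3], [0.1, -0.6], [0.9, 0.1], [0.9, 0.3], [-0.3, -0.2], [-0.2, -0.1], [-2.5, -2.5], [-1.8, -2.6], [0.7, -0.2], [-0.5, -0.0]]
[ 0.5318  0.1522 -0.151 ]
[[-0.2, -1.8], [2.1, -0.7], [1.0, 0.3], [0.4, -0.8], [-1.5, 0.1], [-0.1, -0.9], [-1.7, -3.3], [-0.1, -3.7]]
mould in board [[-0.05009921 -0.03592435]] -0.3085619543530981
handle pts board [[ 0.03084775 -0.10458098]
 [ 0.03760515 -0.04648901]]
lever q 0.14766538005133306
seat [[0.61338276 0.24505627 0.        ]]
pivot [[0.62164368 0.18986889 0.        ]]
cup [[0.69570939 0.25134242 0.09      ]
 [0.69754521 0.19392077 0.09      ]
 [0.67647576 0.22067801 0.09      ]] [[0.71929157 0.35386147 0.        ]
 [0.78645157 0.32032754 0.        ]
 [0.70674361 0.19137679 0.        ]]
MOULD [[42.66216892 42.4614181 ]] -0.027766594388706295
[[  30.24267081 -103.93339554]
 [  38.42742343  -45.4244419 ]] [0.15518672 0.18402976]
t 11.08 tcp [0.4309 0.0735 0.1089] board [-162.2  -97.8] yawerr 0.009 F [ 0.8  0.3 -0.5] open 0.0
64,-93,125 [0.6535 0.1137 0.125 ] rows total d [0.891 0.161 0.064] wz 0.004
64,-93,36 [0.6535 0.1137 0.036 ] rows total d [ 0.     0.    -0.356] wz 0.004
```

```bash
python3 -m jog '[{"wx":0,"wy":0,"wz":0.003,"dx":0.1,"dy":0.018,"dz":0.03,"hand":1},{"wx":0,"wy":0,"wz":0,"dx":0.13,"dy":0.0235,"dz":0.034,"hand":1},{"wx":0,"wy":0,"wz":0,"dx":0.14,"dy":0.025,"dz":0,"hand":1},{"wx":0,"wy":0,"wz":0,"dx":0.14,"dy":0.025,"dz":0,"hand":1},{"wx":0,"wy":0,"wz":0,"dx":0.14,"dy":0.025,"dz":0,"hand":1}]' >/dev/null; python3 -m jog '[{"wx":0,"wy":0,"wz":0,"dx":0.13,"dy":0.025,"dz":0,"hand":1},{"wx":0,"wy":0,"wz":0,"dx":0.11,"dy":0.02,"dz":0,"hand":1},{"wx":0,"wy":0,"wz":0,"dx":0,"dy":0,"dz":-0.08,"hand":1},{"wx":0,"wy":0,"wz":0,"dx":0,"dy":0,"dz":-0.06,"hand":1},{"wx":0,"wy":0,"wz":0,"dx":0,"dy":0,"dz":0,"hand":1}]' >/dev/null; python3 to.py 64,-93,36; python3 - <<'E'
from plant import r
import cv2
a=r.snapshot('top')[120:240,290:450,::-1];b=r.snapshot('side')[160:300,270:430,::-1]
import numpy as np
z=lambda i:cv2.resize(i,(400,int(400*i.shape[0]/i.shape[1])),interpolation=cv2.INTER_CUBIC)
a,b=z(a),z(b);h=max(len(a),len(b));f=lambda i:np.vstack([i,np.zeros((h-len(i),400,3),np.uint8)])
cv2.imwrite('pics/7.png',np.hstack([f(a),f(b)]))
E
```

```text
t 11.92 tcp [0.6531 0.1204 0.0867] board [ 64.7 -86.3] yawerr -0.006 F [-0.   0.6 -0.5] open 0.0
64,-93,36 [0.6535 0.1137 0.036 ] rows total d [ 0.001 -0.027 -0.203] wz -0.003
```

View pics/7.png

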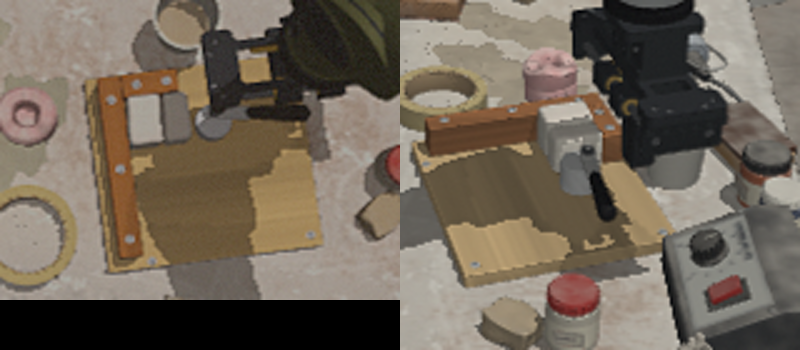

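```bash
for i in 1 2 3; do python3 -m jog '[{"wx":0,"wy":0,"wz":0,"dx":-0.004,"dy":0,"dz":-0.03,"hand":1},{"wx":0,"wy":0,"wz":-0.001,"dx":0,"dy":0,"dz":-0.03,"hand":1}]' >/dev/null; python3 to.py; done; python3 to.py 45,-86,43; python3 - <<'E'
from h import *
b=np.array(json.load(open('b.json')))
p=None
for q in np.arange(.15,1.66,.15):
    d=8.5+9*np.cos(q)+17.5*np.sin(q);rho=78
    x=np.array([44.5,-12.8])+rho*np.array([-np.sin(q),-np.cos(q)])-d*np.array([-np.cos(q),np.sin(q)])
    w=T(b,[*(x/1e3),.043])[0]
    print(round(q,2),x.round(1),w.round(4),None if p is None else ((w-p)/.25).round(4));p=w
E
```

```text
t 12.18 tcp [0.6539 0.121  0.0758] board [ 65.5 -85.9] yawerr -0.004 F [ 0.  -0.7 -0.8] open 0.0
t 12.35 tcp [0.6518 0.1205 0.0593] board [ 63.4 -86.1] yawerr -0.002 F [ 0.3 -0.3  0.5] open 0.01
t 12.52 tcp [0.6506 0.1205 0.0439] board [ 62.2 -85.9] yawerr 0.0 F [ 0.2 -0.1 -0. ] open 0.0
t 12.52 tcp [0.6506 0.1205 0.0439] board [ 62.2 -85.9] yawerr 0.0 F [ 0.2 -0.1 -0. ] open 0.0
45,-86,43 [0.6336 0.1177 0.043 ] rows total d [-0.068 -0.011 -0.004] wz 0.0
0.15 [ 52.6 -92.9] [0.6422 0.112  0.043 ] None
0.3 [ 42.7 -93.9] [0.6326 0.1095 0.043 ] [-0.0385 -0.0101  0.    ]
0.45 [ 32.4 -93.6] [0.6223 0.1082 0.043 ] [-0.0411 -0.0052  0.    ]
0.6 [ 21.8 -91.7] [0.6116 0.1083 0.043 ] [-0.0431  0.0005  0.    ]
0.75 [ 11.1 -88.3] [0.6005 0.1101 0.043 ] [-0.0443  0.007   0.    ]
0.9 [  0.7 -83.1] [0.5894 0.1136 0.043 ] [-0.0444  0.0141  0.    ]
1.05 [ -9.1 -76. ] [0.5786 0.119  0.043 ] [-0.0432  0.0216  0.    ]
1.2 [-18.  -67.2] [0.5684 0.1263 0.043 ] [-0.0406  0.0292  0.    ]
1.35 [-25.6 -56.8] [0.5593 0.1355 0.043 ] [-0.0364  0.0366  0.    ]
1.5 [-31.4 -44.8] [0.5517 0.1463 0.043 ] [-0.0306  0.0434  0.    ]
1.65 [-35.3 -31.8] [0.5459 0.1586 0.043 ] [-0.0233  0.0492  0.    ]
```

```bash
python3 -m jog '[{"wx":0,"wy":0,"wz":0,"dx":-0.017,"dy":-0.017,"dz":0,"hand":1},{"wx":0,"wy":0,"wz":0,"dx":-0.017,"dy":-0.017,"dz":0,"hand":1},{"wx":0,"wy":0,"wz":0,"dx":-0.0193,"dy":-0.005,"dz":0,"hand":1},{"wx":0,"wy":0,"wz":0,"dx":-0.0193,"dy":-0.005,"dz":0,"hand":1}]' >/dev/null; python3 to.py; python3 -m jog '[{"wx":0,"wy":0,"wz":0,"dx":-0.0206,"dy":-0.0026,"dz":0,"hand":1},{"wx":0,"wy":0,"wz":0,"dx":-0.0206,"dy":-0.0026,"dz":0,"hand":1},{"wx":0,"wy":0,"wz":0,"dx":-0.0216,"dy":0,"dz":0,"hand":1},{"wx":0,"wy":0,"wz":0,"dx":-0.0216,"dy":0,"dz":0,"hand":1}]' >/dev/null; python3 to.py; python3 -m jog '[{"wx":0,"wy":0,"wz":0,"dx":-0.0222,"dy":0.0035,"dz":0,"hand":1},{"wx":0,"wy":0,"wz":0,"dx":-0.0222,"dy":0.0035,"dz":0,"hand":1}]' >/dev/null; python3 to.py; python3 to.py; python3 - <<'E'
from plant import r
import cv2
a=r.snapshot('top')[120:240,290:450,::-1];b=r.snapshot('side')[160:300,270:430,::-1]
import numpy as np
z=lambda i:cv2.resize(i,(400,int(400*i.shape[0]/i.shape[1])),interpolation=cv2.INTER_CUBIC)
a,b=z(a),z(b);h=max(len(a),len(b));f=lambda i:np.vstack([i,np.zeros((h-len(i),400,3),np.uint8)])
cv2.imwrite('pics/8.png',np.hstack([f(a),f(b)]))
E
```

```text
t 12.85 tcp [0.6334 0.1094 0.0454] board [ 43.5 -94.1] yawerr 0.001 F [1.8 1.1 0. ] open 0.01
t 13.18 tcp [0.6116 0.1083 0.0452] board [ 21.7 -91.8] yawerr 0.0 F [3.1 0.8 0.4] open 0.01
t 13.35 tcp [0.6001 0.1098 0.0448] board [ 10.6 -88.5] yawerr 0.0 F [ 2.3 -0.3  0.5] open 0.0
t 13.35 tcp [0.6001 0.1098 0.0448] board [ 10.6 -88.5] yawerr 0.0 F [ 2.3 -0.3  0.5] open 0.0
```

View pics/8.png

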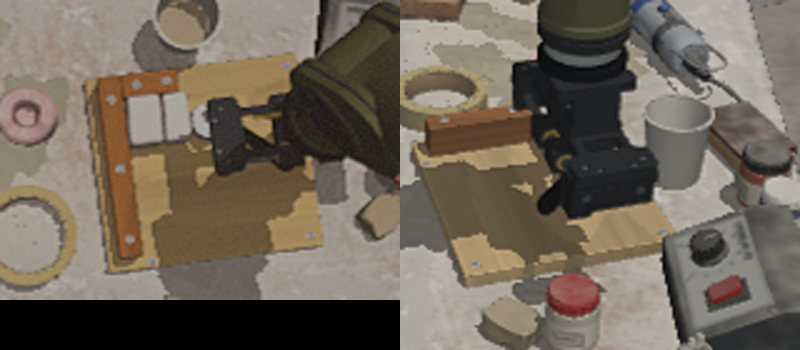

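```bash
python3 -m jog '[{"wx":0,"wy":0,"wz":0,"dx":-0.0222,"dy":0.007,"dz":-0.005,"hand":1},{"wx":0,"wy":0,"wz":0,"dx":-0.0222,"dy":0.007,"dz":-0.005,"hand":1},{"wx":0,"wy":0,"wz":0,"dx":-0.0216,"dy":0.0108,"dz":0,"hand":1},{"wx":0,"wy":0,"wz":0,"dx":-0.0216,"dy":0.0108,"dz":0,"hand":1}]' >/dev/null; python3 to.py; for i in 1 2; do python3 -m jog '[{"wx":0,"wy":0,"wz":0,"dx":-0.0101,"dy":0.0073,"dz":0,"hand":1},{"wx":0,"wy":0,"wz":0,"dx":-0.0101,"dy":0.0073,"dz":0,"hand":1}]' >/dev/null; python3 to.py; done;  for i in 1 2; do python3 -m jog '[{"wx":0,"wy":0,"wz":0,"dx":-0.0091,"dy":0.0092,"dz":0,"hand":1},{"wx":0,"wy":0,"wz":0,"dx":-0.0091,"dy":0.0092,"dz":0,"hand":1}]' >/dev/null; python3 to.py; done
```

```text
t 13.78 tcp [0.5781 0.1189 0.0421] board [ -9.6 -76. ] yawerr 0.0 F [ 2.1 -0.3  0.6] open 0.01
t 13.95 tcp [0.5732 0.1227 0.0422] board [-13.9 -71.5] yawerr -0.0 F [ 2.3 -0.2  0. ] open 0.0
t 14.12 tcp [0.5685 0.1262 0.0423] board [-18.  -67.4] yawerr 0.0 F [ 2.   0.1 -0.1] open 0.0
t 14.28 tcp [0.5639 0.1307 0.0422] board [-21.8 -62.1] yawerr 0.001 F [ 1.2 -0.3  0.3] open 0.0
t 14.45 tcp [0.5594 0.1353 0.0422] board [-25.5 -57. ] yawerr 0.001 F [ 1.7 -1.7  0.2] open 0.01
```

```bash
for i in 1 2; do python3 -m jog '[{"wx":0,"wy":0,"wz":0,"dx":-0.0077,"dy":0.0109,"dz":0,"hand":1},{"wx":0,"wy":0,"wz":0,"dx":-0.0077,"dy":0.0109,"dz":0,"hand":1}]' >/dev/null; python3 to.py; done;  for i in 1 2; do python3 -m jog '[{"wx":0,"wy":0,"wz":0,"dx":-0.0058,"dy":0.0123,"dz":0,"hand":1}]' >/dev/null; python3 to.py; done;for i in 1 2; do python3 -m jog '[{"wx":0,"wy":0,"wz":0,"dx":-0.003,"dy":0.006,"dz":0,"hand":1}]' >/dev/null; python3 to.py; done
```

```text
t 14.62 tcp [0.5557 0.1401 0.0422] board [-28.4 -51.6] yawerr 0.001 F [ 4.  -3.7  0.6] open 0.01
t 14.78 tcp [0.5526 0.1452 0.0423] board [-30.7 -46.1] yawerr 0.001 F [ 4.6 -4.6 -0.4] open 0.01
t 14.87 tcp [0.5514 0.1479 0.0424] board [-31.4 -43.3] yawerr 0.002 F [ 5.5 -5.9 -0.2] open 0.01
t 14.95 tcp [0.5504 0.1506 0.0424] board [-32.  -40.4] yawerr 0.002 F [ 6.5 -6.1 -0.6] open 0.01
t 15.03 tcp [0.5498 0.1522 0.0424] board [-32.4 -38.7] yawerr 0.002 F [ 7.2 -6.8 -0.5] open 0.01
t 15.12 tcp [0.5493 0.1531 0.0424] board [-32.7 -37.7] yawerr 0.003 F [ 7.  -6.4 -0.8] open 0.0
```

```bash
for i in 1 2 3 4 5 6; do python3 -m jog '[{"wx":0,"wy":0,"wz":0,"dx":-0.0015,"dy":0.0065,"dz":0,"hand":1}]' >/dev/null; python3 to.py; done
```

```text
t 15.2 tcp [0.5489 0.1544 0.0424] board [-32.9 -36.4] yawerr 0.003 F [ 5.9 -6.2 -0.9] open 0.01
t 15.28 tcp [0.5486 0.1558 0.0424] board [-33. -35.] yawerr 0.003 F [ 7.  -6.4 -0.2] open 0.0
t 15.37 tcp [0.5482 0.1572 0.0424] board [-33.1 -33.5] yawerr 0.003 F [ 7.4 -6.9 -0.4] open 0.01
t 15.45 tcp [0.5481 0.1581 0.0424] board [-33.1 -32.6] yawerr 0.004 F [  7.8 -10.4   0.6] open 0.01
t 15.53 tcp [0.5481 0.1582 0.0424] board [-33.1 -32.5] yawerr 0.005 F [  7.7 -11.9   1. ] open 0.0
t 15.62 tcp [0.548  0.1583 0.0424] board [-33.2 -32.5] yawerr 0.006 F [  9.3 -14.3   1.3] open 0.01
```

```bash
python3 -m jog '[{"wx":0,"wy":0,"wz":0,"dx":0.003,"dy":-0.02,"dz":0,"hand":1},{"wx":0,"wy":0,"wz":0,"dx":0.006,"dy":-0.04,"dz":0,"hand":1},{"wx":0,"wy":0,"wz":0,"dx":0.01,"dy":-0.08,"dz":0,"hand":1},{"wx":0,"wy":0,"wz":0,"dx":-0.05,"dy":-0.08,"dz":0.1,"hand":1},{"wx":0,"wy":0,"wz":0,"dx":-0.1,"dy":-0.08,"dz":0.1,"hand":1}]' >/dev/null; python3 -m jog '[{"wx":0,"wy":0,"wz":0,"dx":-0.12,"dy":-0.05,"dz":0.1,"hand":1},{"wx":0,"wy":0,"wz":0,"dx":-0.12,"dy":-0.05,"dz":0.1,"hand":1},{"wx":0,"wy":0,"wz":0,"dx":-0.1,"dy":-0.05,"dz":0,"hand":1},{"wx":0,"wy":0,"wz":0,"dx":0,"dy":0,"dz":0,"hand":1}]' >/dev/null; python3 to.py; python3 - <<'E'
from h import *
import cv2
a=r.snapshot('top')[:,:,::-1];s=r.snapshot('side')[:,:,::-1]
z=lambda i:cv2.resize(i,(400,int(400*i.shape[0]/i.shape[1])),interpolation=cv2.INTER_CUBIC)
cv2.imwrite('pics/9.png',np.hstack([z(a[120:240,310:430]),z(s[170:290,270:390])]))
E
```

```text
t 16.37 tcp [0.4199 0.0496 0.1431] board [-176.8 -119.7] yawerr 0.0 F [-0.8  1.   0.2] open 0.01
```

View pics/9.png

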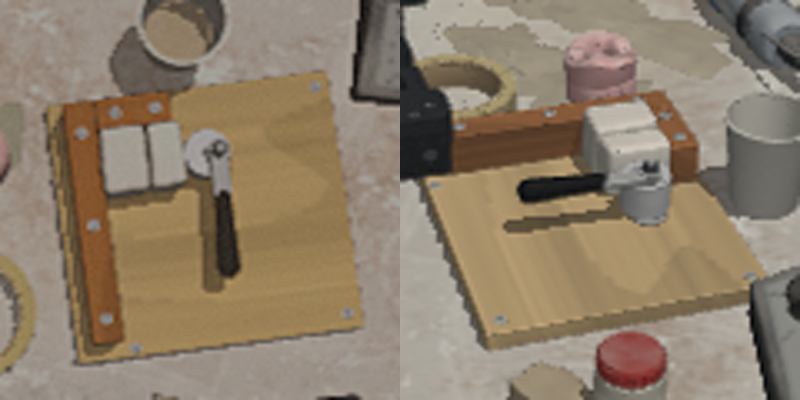

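```bash
python3 -c "
from plant import r
print(r.finish_job())"
```

```text
the job is handed in; nothing more can be done
None
```

The mould was pushed into the corner until both the side stop and the rear fence resisted. The cam lever was then turned to its end stop and released, and the job was handed in at about 16 s; no verdict came back, but the last picture shows the mould flush in the corner and the lever closed.

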